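# Shut and latch the damp box

## Robot

A 6-joint arm with a two-finger parallel gripper is mounted at the origin on the work surface; the furniture and walls round the work are solid. World frame = base frame: x ahead of the robot, y to its left, z up, the work surface at z = 0. Lengths are in m, angles in rad, forces in N, time in s.
With the tool pointing down it reaches from about 0.35 to 0.975 m from the base axis. Payload 7.1 kg.
Tool frame: the origin (TCP) lies between the finger pads; the fingertips stand 17 mm ahead of it and the grasp point (between the pads) lies 2 mm behind it; z points along the fingers, y is the line along which they close (so a half turn about z gives the same grasp; the last joint's range is limited). The gripper opens to 88 mm and grips with 3 to 60 N. Pads are 20 mm wide; open, the fingers measure 115 mm over their backs; the gripper's body (75 mm by 178 mm) begins 61 mm behind the grasp point.
Start: joints at [1.327, 0.423, 1.63, -0, 1.089, -0.019], TCP at [0.139, 0.609, 0.24] pointing down, gripper open.
Joint ranges: [-3, 3], [-0.9, 2.11], [0.09, 2.58], [-1.31, 4.45], [0.11, 2.69], [-2.54, 2.54]. Speed limits (rad/s): [2.39, 2.39, 3.01, 3.14, 3.14, 3.14].

## Interface

Orientations are given as a unit quaternion [x, y, z, w].
In Python, from station import ctrl gives the robot as it stands.
- The arm moves only by the tool move_arm, never from a script. Its argument "targets" is one flat list of numbers, 7 for each row, row after row: the shift along the world's x, y, z normalised to -1 to 1, where 1 is 50 cm, then the turn, a rotation vector about the world's x, y, z normalised to -1 to 1, where 1 is pi/2 rad, then the opening, from 0 (shut) to 1 (fully open). A call has 1 to 12 rows; each row is the pose to reach, as a shift and turn from the pose commanded when the call began; what a row does not reach only later rows make up. A row lasts 1/10 s, in which the tool goes at most 50 mm and 8.59 degrees, less where a joint would pass 70% of its speed; a pose out of reach is approached as far as the arm can. A call with a number of a shift or a turn outside -1 to 1 is refused whole. A call with a gripper value outside its range is refused whole. The fingers move at their own pace and stop on an object; "newtons" is the grip in N (left out, the last holds). Time passes only in rows, so rows that repeat a pose let the fingers close. It gives the time, the measured TCP pose, the force, the opening and the grip force at its end, in the units of the state.
- ctrl.get_state(): the state, without advancing time (a new reading comes with each control period).
- ctrl.read_camera(name): name is "side" or "top"; returns a dict with "pixels" (384x512x3 uint8, red, green, blue), "fx", "fy", "cx", "cy" (pixels), "dist" ([k1, k2, p1, p2, k3] as OpenCV has them; the pictures are not rectified), "cam_to_world" (4x4, takes a point from camera to world coordinates). Camera axes: x right, y down, z forward; pixel columns grow to the right and rows downward; lengths in m; the calibration is good to about 2 mm. A picture is of the moment at which its call begins. There is no depth.
- ctrl.close_job(): hands the job in; it is judged then, once.
The state is a dict: "t": time; "joints": joint angles; "dq": joint speeds; "joint_torque": joint torques, N m; "eef_pos": TCP position; "ee_rot": TCP orientation; "force": force on the tool from outside, world axes, zero at the start; "torque": the same for the moment, N m; "finger_gap": finger opening in m; "grip_force": force on a finger pad.
Only numpy, scipy, OpenCV 4.12 (cv2) and the standard library are available. Lean on these libraries where they do the work, as an engineer would, in place of code of your own. Each camera call takes 0.05 s, during which the arm holds its last target. There are 200 camera calls.

## Task

Push the sliding lid of the wooden damp box fully shut with your fingertips, and then, with the lid shut, push the metal turn-button round until it lies fully across behind the end of the lid. Nothing is to be picked up, and the pots inside and the things standing round the box must not be disturbed.

Things in the scene. Friction and masses are not known exactly. Their poses are not given: they have to be found in the camera images.
- damp_box: low wooden box, fixed to the desk, 242 x 160 mm, 94 mm high (109 mm with the lid's side rails). Origin: on the desk under the box, 120 mm from the end away from the turn-button; +x points level in the lid's opening direction, z up. The end ledge (24 mm wide, top at 94 mm) has its outer face at x = 122 mm; the turn-button stands on its +y corner
- lid (a joint): flat plywood lid, 138 mm wide, top 102 mm above the desk, that slides level in the box's rails: 0 m = fully shut (against its stop), grows to 0.125 as it slides out along the box's +x. About 2 N moves it and it stays where it is left
- finger_bar (a point): middle of the upright outer face (towards box +x) of the wooden finger bar on the lid; pushing it towards box -x shuts the lid. The bar is 80 mm long across the lid (box y), 14 mm thick, and stands from 102 mm (the lid's top) to 125 mm above the desk; this point is at 113 mm. The lid reaches 25 mm beyond this face. Axes as the box
- latch (a joint): flat metal bar (turn-button), 14 mm wide, 96 to 114 mm above the desk, turning level on an upright pivot. 0 rad: points along box +x, beside the lid (open); negative, to -0.5: further out to box +y. Positive is clockwise from above; at 1.571 (its stop) it points along box -y, across behind the shut lid's end. About 0.6 N at its end turns it; it stays where left
- latch_pivot (a point): top of the turn-button's pivot, 114 mm above the desk, at x = 110 mm, y = 88 mm in the box's frame; its x axis points along the bar from pivot to free end
- latch_end (a point): top of the turn-button's free end, 84 mm from the pivot (the same height, 114 mm above the desk)
- dark_bowl: dark bowl, 103 mm across, 42 mm high, loose inside the box under or beside the lid; origin under its middle; leave it alone
- small_mug: small grey-brown mug, 52 x 72 x 42 mm, loose inside the box; origin under its middle; leave it alone
- beaker: pale glazed beaker, 66 mm across, 94 mm high, standing loose beside the box on its -y side; origin under its middle; leave it alone
- kiln_post: square pale kiln post, 34 x 34 x 100 mm, standing loose on end beside the box on its +y side; origin under its middle; leave it alone
- tape: roll of tape lying flat, 96 mm across, 25 mm high, loose near the box; origin under its middle; leave it alone

How it is judged:
By the outcome, as a careful person would: the job done as asked, in the order asked, and still so for the second after the job is handed in, with the robot touching nothing.
It also fails if it takes over 48 s, if anything falls off the work surface, if the arm or the gripper's body presses on something with over 40 N, if the wrist force passes 120 N, or if a joint passes its speed limit or range.

## Working session

There is one attempt and no reset: what is moved stays moved. The work goes in short steps, Python scripts to look and compute and a tool call to move; the robot and the scene stay as the last step left them, time stands still between calls to the robot, and variables do not carry over. Pictures are saved under pics/ and viewed, at most 10 in all, crops included, and the job is handed in when it is done.

Besides the shell and the picture viewer there is one more tool, called after "Emit:" by a JSON object that holds its "api" and its "payload". move_arm: Moves the arm, as the interface text tells. Its arguments: {"type":"object","properties":{"targets":{"type":"array","items":{"type":"number","minimum":-1,"maximum":1}},"newtons":{"type":"number"}},"required":["targets"]}

```bash
mkdir -p pics; python3 - <<'E'
from station import ctrl
import cv2,pickle
d={}
for n in("top","side"):
    c=ctrl.read_camera(n); d[n]=c; cv2.imwrite(f"pics/{n}0.png",cv2.resize(c["pixels"][:,:,::-1],(800,600),interpolation=cv2.INTER_CUBIC))
    print(n,c["fx"],c["cx"],c["cy"],c["dist"],c["cam_to_world"])
pickle.dump(d,open("c0.pkl","wb"))
s=ctrl.get_state();print(s)
E
```

```text
top 457.80947206530186 259.45166806692976 192.73111831627554 [-0.10484813  0.          0.          0.          0.        ] [[-0.01985841 -0.98152969  0.19027643  0.3016419 ]
 [-0.99970883  0.02210292  0.00968089 -0.00726375]
 [-0.01370775 -0.19002878 -0.98168282  1.20015203]
 [ 0.          0.          0.          1.        ]]
side 365.4760116210052 256.340970491383 189.74248163742712 [0.0245949 0.        0.        0.        0.       ] [[-0.09320524 -0.7695223   0.63178178 -0.00387162]
 [-0.9955815   0.07930597 -0.05027955  0.04574707]
 [-0.01141283 -0.63367657 -0.7735139   0.74800237]
 [ 0.          0.          0.          1.        ]]
{'t': 0.1, 'joints': array([ 1.32702904e+00,  4.23758910e-01,  1.63057179e+00,  1.36047001e-05,
        1.08860342e+00, -1.89653961e-02]), 'dq': array([-2.18966665e-06, -2.04233262e-03, -4.40765465e-04, -9.12085399e-05,
       -6.64325871e-04, -7.99774137e-04]), 'joint_torque': array([ 6.58265139e-05, -5.45614743e+01, -2.74326646e+01,  6.44766586e-02,
        1.88579009e-02, -1.78221154e-05]), 'eef_pos': array([0.13916037, 0.60883973, 0.23899927]), 'ee_rot': array([ 1.12167528e-01,  9.93689084e-01, -6.64163299e-04, -9.38310675e-05]), 'force': array([ 0.545929 , -0.4770636,  0.1862823]), 'torque': array([ 0.02635894,  0.0222818 , -0.00885163]), 'grip_force': 0.0, 'finger_gap': 0.08741549067803969}
```

View pics/top0.png

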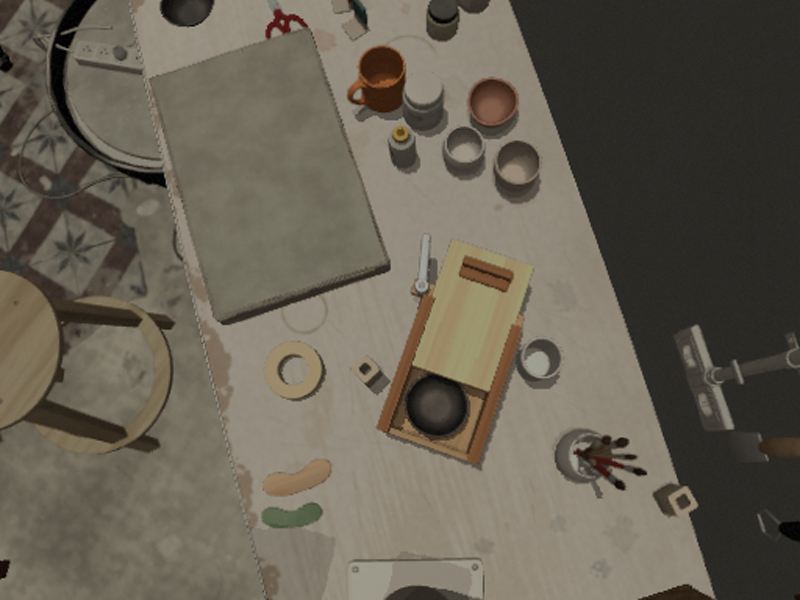

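View pics/side0.png

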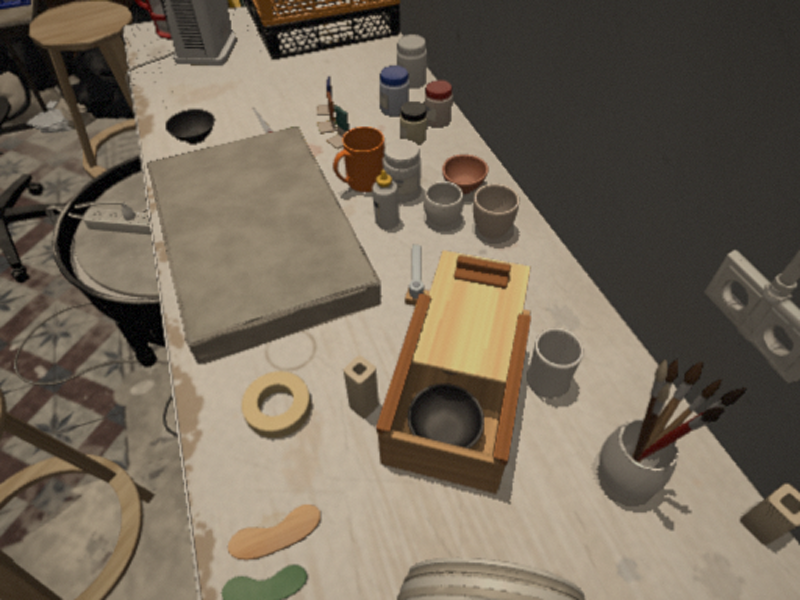

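The top view shows the lid pulled out, with its far corners at (455,240) and (533,265). The finger bar is near (487,272), and the turn-button runs from its pivot (422,287) to its end (427,238). The post is at (368,370), the beaker at (540,358) and the box's near corners at (380,430) and (473,463). I'll cast rays through these.

```bash
cat > h.py <<'E'
import numpy as np,cv2
def ray(c,uv):
    K=np.array([[c["fx"],0,c["cx"]],[0,c["fy"],c["cy"]],[0,0,1]])
    p=cv2.undistortPoints(np.array([[uv]],float),K,np.array(c["dist"]))[0,0]
    T=np.array(c["cam_to_world"]); return T[:3,3],T[:3,:3]@np.r_[p,1]
def plane(c,uv,z):
    o,d=ray(c,uv); return (o+d*(z-o[2])/d[2])[:2]
E
python3 - <<'E'
import pickle,cv2,numpy as np
from h import *
d=pickle.load(open("c0.pkl","rb"));s=np.array([512/800,384/600])
P={"top":dict(lidFL=((455,240),.102),lidFR=((533,265),.102),lidNL=((415,367),.102),lidNR=((490,390),.102),boxNL=((378,428),.109),boxNR=((475,463),.109),piv=((422,287),.114),end=((427,236),.114),post=((369,370),.1),beak=((541,355),.094),tape=((294,370),.025),barL=((461,258),.125),barR=((513,275),.125)),
"side":dict(lidFL=((444,253),.102),lidFR=((530,266),.102),piv=((416,288),.114),end=((416,246),.114),post=((361,368),.1),beak=((557,347),.094),tape=((276,403),.025),barL=((457,258),.125),barR=((510,265),.125))}
for n in P:
    for k,(uv,z) in P[n].items(): print(n,k,plane(d[n],np.array(uv)*s,z).round(4))
a=d["top"]["pixels"][140:310,230:360,::-1]; b=d["side"]["pixels"][140:315,215:385,::-1]
cv2.imwrite("pics/a.png",cv2.resize(a,None,fx=3.5,fy=3.5,interpolation=cv2.INTER_CUBIC))
cv2.imwrite("pics/b.png",cv2.resize(b,None,fx=3.4,fy=3.4,interpolation=cv2.INTER_CUBIC))
E
```

```text
top lidFL [ 0.6118 -0.0773]
top lidFR [ 0.5681 -0.1993]
top lidNL [ 0.411  -0.0092]
top lidNR [ 0.3732 -0.1231]
top boxNL [0.3192 0.0487]
top boxNR [ 0.2642 -0.0957]
top piv [ 0.5339 -0.0228]
top end [ 0.6159 -0.0327]
top post [0.4081 0.0618]
top beak [ 0.426  -0.2055]
top tape [0.4177 0.1906]
top barL [ 0.5762 -0.0841]
top barR [ 0.5474 -0.1634]
side lidFL [ 0.604  -0.0717]
side lidFR [ 0.5633 -0.1978]
side piv [ 0.5275 -0.0193]
side end [ 0.612  -0.0287]
side post [0.4082 0.0674]
side beak [ 0.419  -0.2021]
side tape [0.4099 0.1931]
side barL [ 0.5701 -0.0854]
side barR [ 0.5481 -0.1605]
```

View pics/a.png

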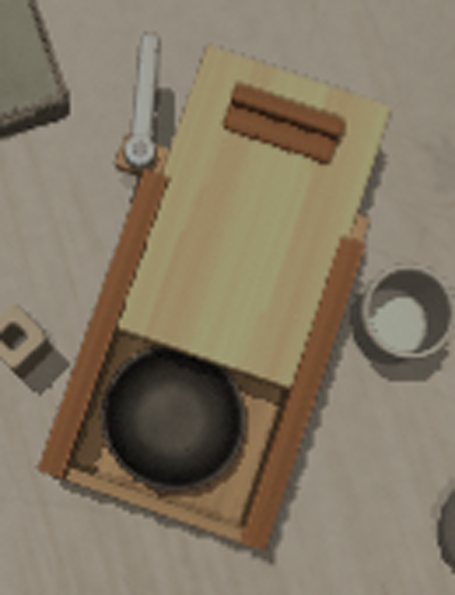

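The crop confirms the finger bar, with its far edge running from (237,84) to (344,122) in crop pixels, and the turn-button swung slightly outward. The box yaw is about -20° and its origin about (0.400,-0.065). I'll move over to the front of the bar with the fingers closed.

Emit:
{"api": "move_arm", "payload": {"targets": [0.04,-0.062,0,0,0,-0.08,0,0.08,-0.125,0,0,0,-0.08,0,0.12,-0.187,0,0,0,-0.08,0,0.155,-0.25,0,0,0,-0.08,0,0.194,-0.312,0,0,0,-0.08,0,0.232,-0.374,0,0,0,-0.08,0,0.27,-0.436,0,0,0,-0.08,0,0.31,-0.5,0,0,0,-0.08,0,0.348,-0.56,0,0,0,-0.08,0,0.387,-0.623,0,0,0,-0.08,0,0.425,-0.685,0,0,0,-0.08,0,0.464,-0.748,0,0,0,-0.08,0]}}

```text
t: 1.3
eef_pos: [0.3717, 0.2339, 0.2396]
ee_rot: [0.174, 0.985, -0.0, -0.0]
force: [0.1, -0.2, 1.3]
finger_gap: 0.0004
grip_force: 0.0
```

Emit:
{"api": "move_arm", "payload": {"targets": [0.04,-0.062,0,0,0,0,0,0.08,-0.125,0,0,0,0,0,0.12,-0.187,0,0,0,0,0,0.155,-0.25,0,0,0,0,0,0.194,-0.312,0,0,0,0,0,0.232,-0.374,0,0,0,0,0,0.27,-0.436,0,0,0,0,0,0.31,-0.5,0,0,0,0,0,0.348,-0.56,0,0,0,0,0,0.387,-0.623,0,0,0,0,0,0.425,-0.685,0,0,0,0,0,0.464,-0.748,0,0,0,0,0]}}

```text
t: 2.5
eef_pos: [0.6036, -0.1401, 0.2393]
ee_rot: [0.174, 0.985, 0.0, -0.0]
force: [0.2, -0.0, -0.4]
finger_gap: 0.0003
grip_force: 0.0
```

Emit:
{"api": "move_arm", "payload": {"targets": [0,0,-0.05,0,0,0,0,0,0,-0.1,0,0,0,0,0,0,-0.15,0,0,0,0,0,0,-0.19,0,0,0,0,0,0,-0.22,0,0,0,0,0,0,-0.226,0,0,0,0,0,0,-0.226,0,0,0,0]}}

```text
t: 3.2
eef_pos: [0.6032, -0.1387, 0.1264]
ee_rot: [0.174, 0.985, 0.0, -0.0]
force: [0.2, -0.2, 0.3]
finger_gap: 0.0003
grip_force: 0.0
```

```bash
python3 - <<'E'
from station import ctrl
import cv2,numpy as np
a=ctrl.read_camera("side")["pixels"][130:300,215:385,::-1];b=ctrl.read_camera("top")["pixels"][130:300,230:360,::-1]
cv2.imwrite("pics/c.png",cv2.resize(np.hstack([a,b]),None,fx=2.6,fy=2.6,interpolation=cv2.INTER_CUBIC))
E
```

```text
(no output)
```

View pics/c.png

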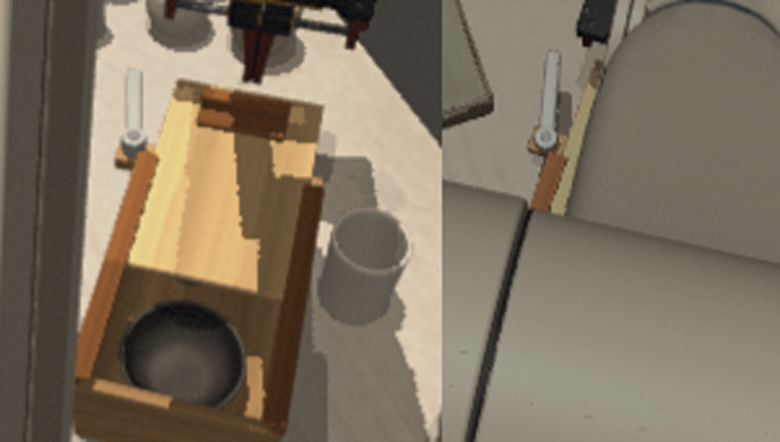

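The side crop shows the closed fingertips at (255,80), just beyond the lid end and level with the bar. I'll push along box -x.

Emit:
{"api": "move_arm", "payload": {"targets": [-0.017,0.006,0,0,0,0,0,-0.034,0.012,0,0,0,0,0,-0.051,0.019,0,0,0,0,0,-0.068,0.025,0,0,0,0,0,-0.085,0.031,0,0,0,0,0,-0.102,0.037,0,0,0,0,0,-0.118,0.043,0,0,0,0,0,-0.135,0.049,0,0,0,0,0,-0.152,0.055,0,0,0,0,0,-0.169,0.062,0,0,0,0,0,-0.186,0.068,0,0,0,0,0,-0.203,0.074,0,0,0,0,0]}}

```text
t: 4.5
eef_pos: [0.5011, -0.1014, 0.1267]
ee_rot: [0.174, 0.985, 0.0, 0.0]
force: [2.1, -0.1, 1.3]
finger_gap: 0.0007
grip_force: 1.0
```

Emit:
{"api": "move_arm", "payload": {"targets": [-0.008,0.003,0,0,0,0,0,-0.016,0.006,0,0,0,0,0,-0.023,0.0085,0,0,0,0,0,-0.03,0.011,0,0,0,0,0]}}

```text
t: 4.9
eef_pos: [0.4866, -0.0961, 0.1266]
ee_rot: [0.174, 0.985, 0.0, -0.0]
force: [2.4, -0.3, -0.4]
finger_gap: 0.0007
grip_force: 0.8
```

Emit:
{"api": "move_arm", "payload": {"targets": [-0.006,0.002,0,0,0,0,0,-0.011,0.004,0,0,0,0,0,-0.017,0.006,0,0,0,0,0,-0.017,0.006,0,0,0,0,0]}}

```text
t: 5.3
eef_pos: [0.4824, -0.0946, 0.1274]
ee_rot: [0.174, 0.985, -0.001, 0.005]
force: [12.9, -5.9, -10.9]
finger_gap: 0.0004
grip_force: 7.0
```

Contact force jumped to 14 N, so the lid is at its stop. Next I'll back off, lift, and go above the turn-button's outer side to look.

Emit:
{"api": "move_arm", "payload": {"targets": [0.02,-0.007,0,0,0,0,0,0.06,-0.022,0,0,0,0,0,0.06,-0.022,0.05,0,0,0,0,0.06,-0.022,0.12,0,0,0,0,0.06,-0.022,0.168,0,0,0,0,0.1,0.03,0.168,0,0,0,0,0.14,0.09,0.168,0,0,0,0,0.18,0.15,0.168,0,0,0,0,0.22,0.2,0.168,0,0,0,0,0.236,0.227,0.168,0,0,0,0,0.236,0.227,0.168,0,0,0,0]}}

```text
t: 6.4
eef_pos: [0.5964, 0.0215, 0.2102]
ee_rot: [0.173, 0.985, -0.0, -0.001]
force: [0.1, -0.1, 0.8]
finger_gap: 0.0002
grip_force: 0.0
```

```bash
python3 - <<'E'
from station import ctrl
import cv2,numpy as np,pickle
A=ctrl.read_camera("side");B=ctrl.read_camera("top");pickle.dump({"side":A,"top":B},open("c1.pkl","wb"))
a=A["pixels"][130:300,215:385,::-1];b=B["pixels"][130:300,230:360,::-1]
cv2.imwrite("pics/d.png",cv2.resize(np.hstack([a,b]),None,fx=2.6,fy=2.6,interpolation=cv2.INTER_CUBIC))
E
```

```text
(no output)
```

View pics/d.png

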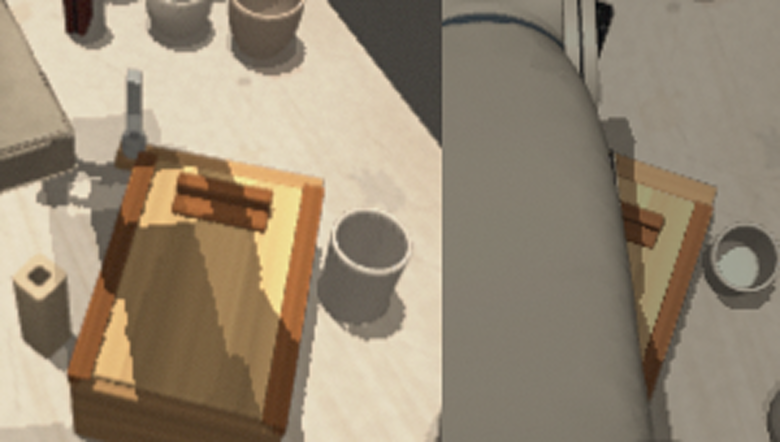

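The lid is shut over the box in the side crop, with the ledge visible beyond it. The button is still open, from pivot (133,148) to end (135,72). I'll lower beside it and sweep it round.

Emit:
{"api": "move_arm", "payload": {"targets": [0,0,-0.06,0,0,0,0,0,0,-0.12,0,0,0,0,0,0,-0.17,0,0,0,0,0,0,-0.18,0,0,0,0,-0.003,-0.03,-0.18,0,0,0,0,-0.006,-0.058,-0.18,0,0,0,0,-0.004,-0.087,-0.18,0,0,0,0,-0.01,-0.119,-0.18,0,0,0,0,-0.024,-0.149,-0.18,0,0,0,0]}}

```text
t: 7.4
eef_pos: [0.5848, -0.056, 0.1216]
ee_rot: [0.175, 0.985, 0.0, 0.001]
force: [0.3, 1.3, -0.8]
finger_gap: 0.0005
grip_force: 0.6
```

Emit:
{"api": "move_arm", "payload": {"targets": [-0.01,-0.013,0,0,0,0,0,-0.021,-0.025,0,0,0,0,0,-0.034,-0.035,0,0,0,0,0,-0.048,-0.044,0,0,0,0,0,-0.063,-0.05,0,0,0,0,0,-0.079,-0.056,0,0,0,0,0]}}

```text
t: 8.0
eef_pos: [0.5442, -0.0823, 0.1207]
ee_rot: [0.174, 0.985, -0.0, 0.0]
force: [-0.1, 1.0, -0.3]
finger_gap: 0.0001
grip_force: 0.4
```

Emit:
{"api": "move_arm", "payload": {"targets": [-0.01,-0.001,0,0,0,0,0,-0.02,-0.002,0,0,0,0,0,-0.028,0,0,0,0,0,0,-0.034,0.002,0,0,0,0,0,-0.034,0.002,0,0,0,0,0]}}

```text
t: 8.5
eef_pos: [0.5315, -0.0824, 0.1214]
ee_rot: [0.174, 0.985, -0.001, 0.005]
force: [11.0, -6.3, -8.7]
finger_gap: 0.0004
grip_force: 6.2
```

That is 13 N against the latch's stop, where geometry predicts it. I'll back straight off, lift and check.

Emit:
{"api": "move_arm", "payload": {"targets": [0.02,-0.007,0,0,0,0,0,0.05,-0.018,0,0,0,0,0,0.08,-0.029,0,0,0,0,0,0.1,-0.036,0.06,0,0,0,0,0.1,-0.036,0.15,0,0,0,0,0.1,-0.036,0.24,0,0,0,0,0.1,0.03,0.26,0,0,0,0,0.1,0.11,0.26,0,0,0,0,0.1,0.19,0.26,0,0,0,0,0.1,0.27,0.26,0,0,0,0,0.1,0.35,0.26,0,0,0,0,0.1,0.43,0.26,0,0,0,0]}}

```text
t: 9.7
eef_pos: [0.5772, 0.1354, 0.2506]
ee_rot: [0.174, 0.985, -0.0, -0.0]
force: [0.5, -0.1, 0.8]
finger_gap: 0.0003
grip_force: 0.0
```

Emit:
{"api": "move_arm", "payload": {"targets": [0,0.08,0,0,0,0,0,0,0.16,0,0,0,0,0,0,0.22,0,0,0,0,0,0,0.24,0,0,0,0,0]}}

```text
t: 10.1
eef_pos: [0.5772, 0.2566, 0.2504]
ee_rot: [0.173, 0.985, -0.0, -0.0]
force: [-0.6, -0.3, 0.2]
finger_gap: 0.0003
grip_force: 0.0
```

```bash
python3 - <<'E'
from station import ctrl
import cv2,numpy as np,pickle
A=ctrl.read_camera("side");B=ctrl.read_camera("top");pickle.dump({"side":A,"top":B},open("c2.pkl","wb"))
a=A["pixels"][130:300,215:385,::-1];b=B["pixels"][130:300,230:360,::-1]
cv2.imwrite("pics/e.png",cv2.resize(np.hstack([a,b]),None,fx=2.6,fy=2.6,interpolation=cv2.INTER_CUBIC))
print(ctrl.get_state()["force"],ctrl.get_state()["t"])
E
```

```text
[-0.07573745 -1.42544911  0.75299872] 10.2
```

View pics/e.png

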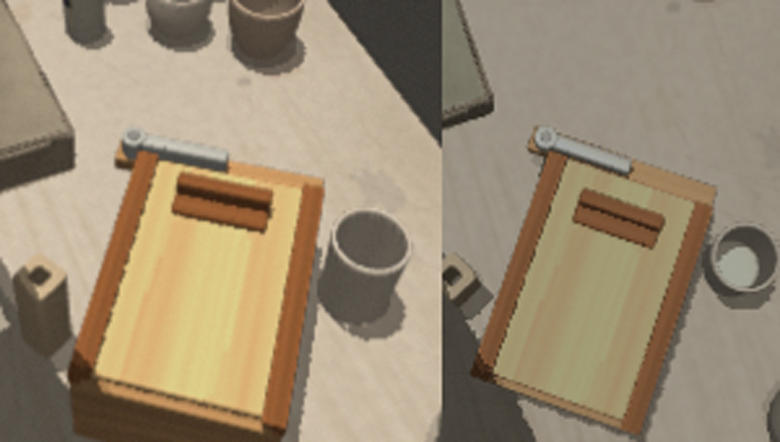

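Both views show the lid fully shut and the button lying parallel behind its end, from (545,138) to (628,168) in the top crop. The post and beaker are where they were and the arm is clear.

```bash
python3 -c "
from station import ctrl
print(ctrl.close_job())"
```

```text
the job is handed in; nothing more can be done
None
```

The lid was pushed shut to its stop, the turn-button was then turned fully across behind its end, and the job is handed in at about 10 s of the 48 s, with the arm clear and nothing seen disturbed.

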